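Reset and restart the blue-button timer

TASK

Reset and restart the timer with the blue button: with the fingertips, slowly and gently press its button well down and keep it down for about two seconds, let it come all the way up, then press it well down again to start it, let go and withdraw. Do not shift or lift that timer, do not touch the two timers with yellow and green buttons, and leave everything else where it stands.

Things in the scene. Friction and masses are not known exactly. Their poses are not given: they have to be found in the camera images.
- blue_top (a point): Centre of the top face of the blue timer's round blue button cap. The cap is 36 mm across, its top is 78 mm above the shelf when up, and it moves straight down with the press. The spring pushes back with about 1.5 N at first touch and 8 N fully down (4.2 N at 5 mm, 6 N at 8 mm).
- blue_button (a joint): How far the blue button is pressed down, in m: 0 fully up, 0.012 fully down (hard stop). It springs up when let go. It counts as pressed beyond 0.005.
- timer_blue: Timer with the blue button: a loose grey plastic cube, 62 x 62 mm and 60 mm high, about 0.23 kg, with a dark display on the side that looks along its -x. The button stands 18 mm proud in the middle of its top. Origin at the centre of its underside, z up.
- timer_yellow: Timer with the yellow button, otherwise the same loose 62 x 62 x 60 mm grey cube (78 mm high with its cap). Origin at the centre of its underside. Not to be touched.
- yellow_button (a joint): How far the yellow button is pressed down, in m: 0 up, 0.012 fully down. Needs about 1.5 N to start moving.
- timer_green: Timer with the green button, otherwise the same loose 62 x 62 x 60 mm grey cube (78 mm high with its cap). Origin at the centre of its underside. Not to be touched.
- green_button (a joint): How far the green button is pressed down, in m: 0 up, 0.012 fully down. Needs about 1.5 N to start moving.
- tweezers: Loose stainless tweezers lying flat, 130 mm long (along its x), 20 mm wide, 10 mm high. Origin under the middle. A bystander.
- seed_jar: Loose small amber glass jar with a cork-coloured cap, 36 mm across, 55 mm high. Origin at the centre of its underside. A bystander.
- dish: Loose terracotta dish, 116 mm across, 32 mm high. Origin at the centre of its underside. A bystander.
- cloche: Loose glass cloche on a round wooden base with a potted plant seen inside, 120 mm across, 119 mm high. Origin at the centre of its underside. A bystander.
- cork_bark: Loose curved piece of cork bark, an arch 150 mm long (along its y), about 90 mm wide and 45 mm high. Origin under its middle. A bystander.

How it is judged:
By the outcome, as a careful person would: the job done as asked, in the order asked, and still so for the second after the job is handed in, with the robot touching nothing.
It also fails if it takes over 38 s, if anything falls off the work surface, if the arm or the gripper's body presses on something with over 40 N, if the wrist force passes 120 N, or if a joint passes its speed limit or range.

ROBOT

A 6-joint arm with a two-finger parallel gripper is mounted at the origin on the work surface. World frame = base frame: x ahead of the robot, y to its left, z up, the work surface at z = 0. Lengths are in m, angles in rad, forces in N, time in s.
With the tool pointing down it reaches from about 0.375 to 0.925 m from the base axis. Payload 5.7 kg.
Tool frame: the origin (TCP) lies at the centre of the arm's flange, where the gripper is bolted on; the fingertips stand 182 mm ahead of it and the grasp point (between the pads) lies 163 mm ahead of it (pinch_z is the distance from the TCP to the grasp point, in m); z points along the fingers, y is the direction in which the jaws open and shut (so a half turn about z gives the same grasp; the last joint's range is limited). The gripper opens to 88 mm and grips with 3 to 60 N. Pads are 20 mm wide; open, the fingers measure 115 mm over their backs; the gripper's body (75 mm by 178 mm) begins 61 mm behind the grasp point.
Start: joints at [1.178, 0.359, 1.51, -0, 1.272, -0.115], TCP at [0.165, 0.577, 0.405] pointing down, gripper open.
Joint ranges: [-2.97, 2.97], [-1.01, 2.36], [0.21, 2.38], [-0.96, 4.11], [0.2, 2.71], [-2.98, 2.98]. Speed limits (rad/s): [2.39, 2.39, 3.14, 3.14, 3.14, 3.14].

INTERFACE

Orientations are given as a unit quaternion [x, y, z, w].
In Python, from cell import * gives the robot as it stands.
- The arm moves only by the tool drive_tool, never from a script. Its argument "commands" is a list of rows, each a list of 6 numbers: the shift along the world's x, y, z in cm, then the turn, a rotation vector about the world's x, y, z in rad. A call has 1 to 5 rows; each row shifts and turns the commanded pose from where the row before left it; what a row does not reach is not made up. A row lasts 1/8 s, in which the tool goes at most 62.5 mm and 10.7 degrees, less where a joint would pass 70% of its speed; a pose out of reach is approached as far as the arm can. A call is refused whole if a number of a shift passes 6.25 or a number of a turn 0.188, either way. A call with a gripper value outside its range is refused whole. "fingers" is the closure, from 0 (fully open) to 1 (shut), set as the call begins (left out, the last holds). The fingers move at their own pace and stop on an object; "force" is the grip in N (left out, the last holds). Time passes only in rows, so rows that do not move let the fingers close. It gives the time, the measured TCP pose, the force and the opening at its end, in the units of the state.
- state(): the state, without advancing time (a new reading comes with each control period).
- grab_frame(name): name is "side" or "top"; returns the picture (384x512x3 uint8, blue, green, red); there is no depth.
- camera_model(name): a dict with "camera_matrix" (3x3 intrinsics, pixels), "extrinsics" (4x4, takes a point from world to camera coordinates). Camera axes: x right, y down, z forward; pixel columns grow to the right and rows downward; lengths in m; the calibration is good to about 2 mm. A picture is of the moment at which its call begins. camera_model takes no time and is no camera call.
- hand_in(): hands the job in, once; it reports no verdict.
The state is a dict: "time_s": time; "joints": joint angles; "joint_vel": joint speeds; "joint_efforts": joint torques, N m; "position": TCP position; "eef_rot": TCP orientation; "wrist_force": force on the tool from outside, world axes, zero at the start; "torque": the same for the moment, N m; "finger_gap": finger opening in m.
Only numpy, scipy, OpenCV 4.12 (cv2) and the standard library are available. Lean on these libraries where they do the work, as an engineer would, in place of code of your own. Each camera call takes 0.05 s, during which the arm holds its last target.

## Working session

There is one attempt and no reset: what is moved stays moved. The work goes in short steps, Python scripts to look and compute and a tool call to move; the robot and the scene stay as the last step left them, time stands still between calls to the robot, and variables do not carry over. Pictures are saved under pics/ and viewed, and the job is handed in when it is done.

Besides the shell and the picture viewer there is one more tool, called after "Emit:" in YAML: its name, and indented under it one key for each argument. drive_tool: Moves the arm, as the interface text tells. Its arguments: {"type":"object","properties":{"commands":{"type":"array","items":{"type":"array","items":{"type":"number"}}},"fingers":{"type":"number"},"force":{"type":"number"}},"required":["commands"]}

```bash
mkdir -p pics
python3 - <<'E'
from cell import *
import cv2
for n in("side","top"):
    f=grab_frame(n); cv2.imwrite(f"pics/{n}0.png",f)
    m=camera_model(n); print(m)
print(state())
E
```

```text
{'camera_matrix': array([[440.92227813,   0.        , 252.06871536],
       [  0.        , 440.92227813, 195.66878974],
       [  0.        ,   0.        ,   1.        ]]), 'extrinsics': array([[-0.99823692, -0.0573699 ,  0.01522302,  0.57776532],
       [-0.05331517,  0.75394075, -0.65477541,  0.06960996],
       [ 0.02608715, -0.65443261, -0.75567018,  0.89901156],
       [ 0.        ,  0.        ,  0.        ,  1.        ]])}
{'camera_matrix': array([[460.80836274,   0.        , 258.39748982],
       [  0.        , 460.80836274, 185.43199958],
       [  0.        ,   0.        ,   1.        ]]), 'extrinsics': array([[ 0.01747397, -0.99979811,  0.00991976,  0.00722274],
       [-0.98712476, -0.01882844, -0.15884017,  0.60698799],
       [ 0.15899487, -0.00701647, -0.98725448,  1.12700287],
       [ 0.        ,  0.        ,  0.        ,  1.        ]])}
{'time_s': 0.1, 'joints': array([ 1.17790072e+00,  3.59397795e-01,  1.51128828e+00,  9.89793057e-06,
        1.27251860e+00, -1.15117280e-01]), 'joint_vel': array([-0.00057819,  0.00088752, -0.00238231, -0.00159992, -0.0007891 ,
       -0.0020157 ]), 'joint_efforts': array([ 1.03307033e-03, -5.16356885e+01, -2.71404719e+01,  6.80090650e-02,
        2.74834048e-02, -3.28581109e-05]), 'position': array([0.1644252 , 0.57670093, 0.40392804]), 'eef_rot': array([ 1.38444458e-01,  9.90369871e-01, -7.78959403e-04, -2.07114788e-04]), 'wrist_force': array([-0.72458289, -0.04010329, -0.28207681]), 'torque': array([-0.02330251,  0.03598498,  0.02047003]), 'finger_gap': 0.08773549222791845}
```

View pics/side0.png

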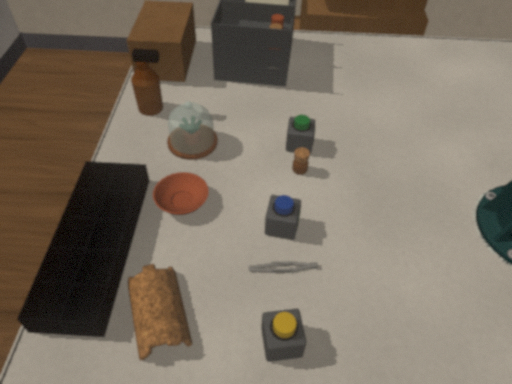

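View pics/top0.png

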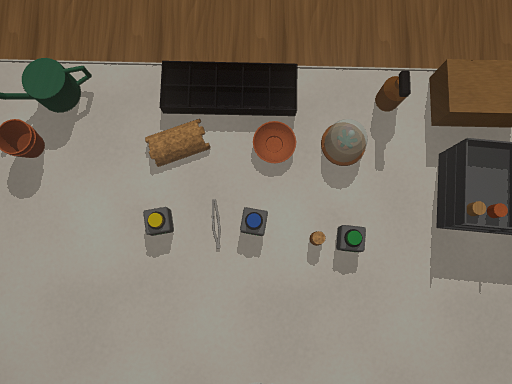

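```bash
cat > h.py <<'E'
import numpy as np
from cell import *
M={n:camera_model(n) for n in("side","top")}
def proj(n,p):
    m=M[n];c=m["extrinsics"]@np.r_[p,1];u=m["camera_matrix"]@c[:3];return u[:2]/u[2]
def onz(n,uv,z):
    m=M[n];R=m["extrinsics"][:3,:3];t=m["extrinsics"][:3,3]
    d=R.T@np.linalg.inv(m["camera_matrix"])@np.r_[uv,1];o=-R.T@t
    return o+d*(z-o[2])/d[2]
E
python3 - <<'E'
import cv2,numpy as np
from h import *
out=[]
for n,(c,r) in {"side":(284,212),"top":(254,221)}.items():
    f=cv2.imread(f"pics/{n}0.png")
    hs=cv2.cvtColor(f,cv2.COLOR_BGR2HSV)
    k=cv2.inRange(hs,(105,120,60),(130,255,255))
    k[:r-30]=0;k[r+30:]=0;k[:,:c-30]=0;k[:,c+30:]=0
    ys,xs=np.nonzero(k);uv=(xs.mean(),ys.mean());print(n,uv,len(xs),xs.min(),xs.max(),ys.min(),ys.max(),onz(n,uv,.078),onz(n,uv,.072))
    out.append(cv2.resize(f[r-25:r+25,c-25:c+25],(400,400),interpolation=cv2.INTER_NEAREST))
cv2.imwrite("pics/crop0.png",np.hstack(out))
E
```

```text
side (np.float64(283.6165803108808), np.float64(203.14507772020724)) 193 275 292 197 211 [0.51846735 0.03081976 0.078     ] [0.51810501 0.02575954 0.072     ]
top (np.float64(253.49068322981367), np.float64(219.95652173913044)) 161 247 260 213 227 [0.51589576 0.02906899 0.078     ] [0.51640525 0.02908231 0.072     ]
```

View pics/crop0.png

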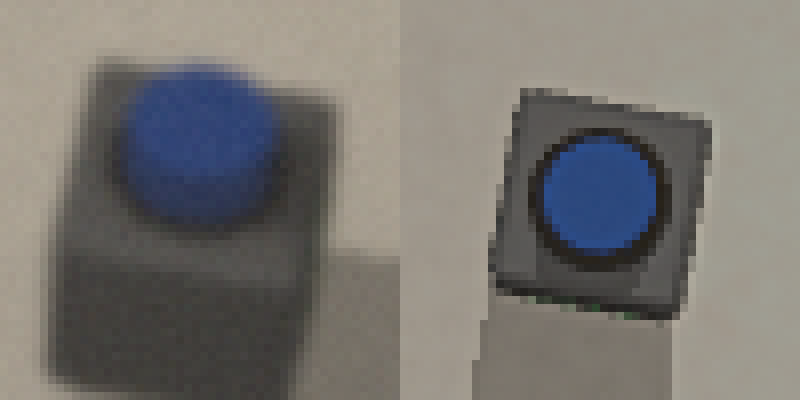

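Emit:
drive_tool:
  commands:
    - [1.0,-1.6,0,0,0,0]
    - [2.5,-3.9,0,0,0,0]
    - [2.5,-3.9,0,0,0,0]
    - [2.5,-3.9,0,0,0,0]
    - [2.5,-3.9,0,0,0,0]
  fingers: 1
  force: 20

```text
time_s: 0.72
position: [0.2752, 0.4026, 0.4045]
eef_rot: [0.138, 0.99, -0.0, 0.0]
wrist_force: [0.8, -0.0, 0.1]
finger_gap: 0.0414
```

Emit:
drive_tool:
  commands:
    - [2.5,-3.9,0,0,0,0]
    - [2.5,-3.9,0,0,0,0]
    - [2.5,-3.9,0,0,0,0]
    - [2.5,-3.9,0,0,0,0]
    - [2.5,-3.9,0,0,0,0]

```text
time_s: 1.35
position: [0.3996, 0.2076, 0.4046]
eef_rot: [0.139, 0.99, -0.0, 0.0]
wrist_force: [0.8, 0.2, 0.4]
finger_gap: 0.0003
```

Emit:
drive_tool:
  commands:
    - [2.5,-3.9,0,0,0,0]
    - [2.5,-3.9,0,0,0,0]
    - [2.5,-3.9,0,0,0,0]
    - [2.5,-3.9,-1,0,0,0]
    - [1.0,-1.5,-1,0,0,0]

```text
time_s: 1.98
position: [0.51, 0.0365, 0.3843]
eef_rot: [0.14, 0.99, -0.0, 0.0]
wrist_force: [0.3, -0.3, -0.1]
finger_gap: 0.0006
```

Emit:
drive_tool:
  commands:
    - [0.35,-0.35,-1.5,0,0,0]
    - [0.35,-0.4,-2.5,0,0,0]
    - [0,0,-2.5,0,0,0]
    - [0,0,-2,0,0,0]
    - [0,0,-1,0,0,0]

```text
time_s: 2.6
position: [0.515, 0.0326, 0.288]
eef_rot: [0.138, 0.99, 0.0, -0.002]
wrist_force: [-0.6, -0.5, 0.3]
finger_gap: 0.0003
```

Emit:
drive_tool:
  commands:
    - [0,0,-0.4,0,0,0]
    - [0,0,0,0,0,0]

```text
time_s: 2.85
position: [0.5165, 0.0318, 0.2858]
eef_rot: [0.138, 0.99, -0.0, 0.0]
wrist_force: [0.1, -0.5, 0.5]
finger_gap: 0.0003
```

Run:
```python
import cv2,numpy as np
from h import *
s=state();print(s['position'],s['wrist_force'])
out=[]
for n,(c,r) in {"side":(284,190),"top":(254,215)}.items():
    f=grab_frame(n)
    out.append(cv2.resize(f[r-50:r+50,c-50:c+50],(400,400),interpolation=cv2.INTER_CUBIC))
    print(n,proj(n,s['position']+[0,0,-.182]))
cv2.imwrite("pics/crop1.png",np.hstack(out))
```

```text
[0.51649548 0.03181926 0.28578662] [ 0.09908405 -0.48149001  0.48951737]
side [285.64885853 194.64180031]
top [252.343818   218.77451791]
```

View pics/crop1.png

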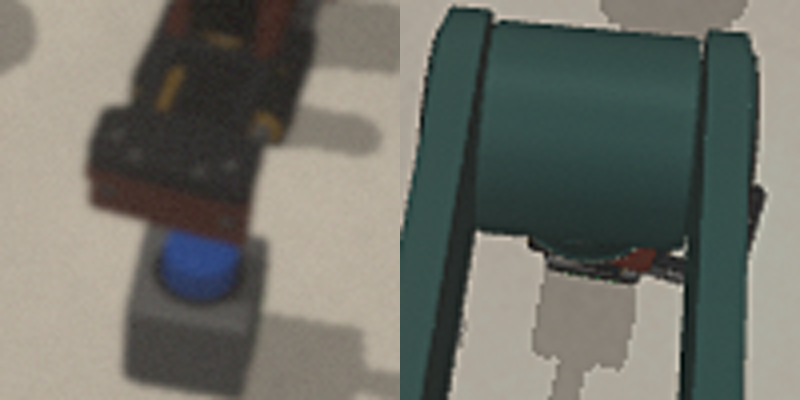

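Emit:
drive_tool:
  commands:
    - [0,-0.2,0,0,0,0.18]
    - [0,0,0,0,0,0.18]

```text
time_s: 3.2
position: [0.5168, 0.0294, 0.2863]
eef_rot: [-0.044, 0.999, -0.0, 0.001]
wrist_force: [-0.1, -0.1, -1.2]
finger_gap: 0.0007
```

Run:
```python
from h import *
s=state();print(s['joints'],s['eef_rot'])
```

```text
[-7.66972940e-02  3.85371985e-01  1.81887670e+00 -1.47519917e-04
  9.35920630e-01 -1.73532129e+00] [-4.39433701e-02  9.99033768e-01 -1.44614248e-04  6.99350190e-04]
```

Emit:
drive_tool:
  commands:
    - [0,0,0,0,0,-0.18]
    - [0,0,0,0,0,-0.18]
    - [0,0,0,0,0,-0.18]
    - [0,0,0,0,0,-0.18]
    - [0,0,0,0,0,-0.18]

```text
time_s: 3.82
position: [0.5168, 0.0294, 0.2864]
eef_rot: [0.4, 0.916, 0.0, 0.001]
wrist_force: [0.4, -0.5, 0.1]
finger_gap: -0.0002
```

Emit:
drive_tool:
  commands:
    - [0,0,-0.3,0,0,-0.18]
    - [0,0,-0.3,0,0,-0.18]
    - [0,0,-0.2,0,0,-0.18]
    - [0,0,-0.2,0,0,-0.18]
    - [0,0,0,0,0,0]

```text
time_s: 4.45
position: [0.5168, 0.0294, 0.2761]
eef_rot: [0.695, 0.719, 0.0, 0.0]
wrist_force: [-0.5, -1.1, 0.5]
finger_gap: 0.0003
```

Run:
```python
import cv2,numpy as np
from h import *
s=state();print(s['position'],s['wrist_force'],s['eef_rot'])
out=[]
for n,(c,r) in {"side":(284,190),"top":(254,215)}.items():
    f=grab_frame(n)
    out.append(cv2.resize(f[r-50:r+50,c-50:c+50],(400,400),interpolation=cv2.INTER_CUBIC))
    u=proj(n,s['position']+[0,0,-.182]);print(n,u,(u-[c-50,r-50])*4)
cv2.imwrite("pics/crop2.png",np.hstack(out))
```

```text
[0.5167583  0.02943184 0.27613427] [-0.47671397 -1.14725075  0.51937619] [6.94800987e-01 7.19201918e-01 2.80030346e-04 3.34374426e-04]
side [285.14076219 197.06968414] [204.56304874 228.27873656]
top [253.34375912 219.03256161] [197.37503647 216.13024644]
```

View pics/crop2.png

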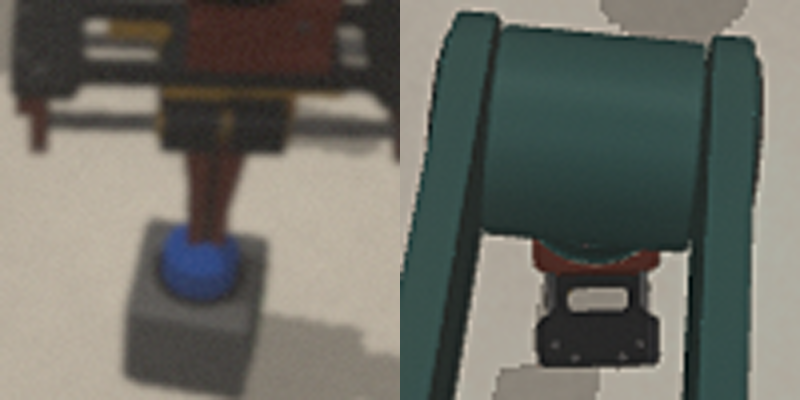

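Emit:
drive_tool:
  commands:
    - [0.2,0,-0.4,0,0,0]
    - [0,0,-0.4,0,0,0]
    - [0,0,-0.3,0,0,0]
    - [0,0,-0.2,0,0,0]
    - [0,0,0,0,0,0]

```text
time_s: 5.18
position: [0.5185, 0.0295, 0.2624]
eef_rot: [0.695, 0.719, -0.0, -0.0]
wrist_force: [0.3, 0.0, 0.4]
finger_gap: 0.0007
```

Emit:
drive_tool:
  commands:
    - [0,0,-0.1,0,0,0]
    - [0,0,-0.1,0,0,0]
    - [0,0,-0.1,0,0,0]
    - [0,0,0,0,0,0]

```text
time_s: 5.68
position: [0.5186, 0.0295, 0.2597]
eef_rot: [0.695, 0.719, 0.0, 0.0]
wrist_force: [-0.1, -0.6, 1.2]
finger_gap: 0.0006
```

Emit:
drive_tool:
  commands:
    - [0,0,-0.1,0,0,0]
    - [0,0,-0.1,0,0,0]
    - [0,0,-0.1,0,0,0]
    - [0,0,-0.1,0,0,0]

```text
time_s: 6.18
position: [0.5186, 0.0295, 0.2557]
eef_rot: [0.695, 0.719, 0.0, 0.0]
wrist_force: [-0.4, 0.0, 3.4]
finger_gap: 0.0002
```

Emit:
drive_tool:
  commands:
    - [0,0,-0.1,0,0,0]
    - [0,0,-0.1,0,0,0]
    - [0,0,-0.1,0,0,0]
    - [0,0,-0.1,0,0,0]
    - [0,0,0,0,0,0]

```text
time_s: 6.8
position: [0.5186, 0.0295, 0.2517]
eef_rot: [0.695, 0.719, 0.0, 0.0]
wrist_force: [-0.6, -0.2, 6.2]
finger_gap: 0.0007
```

Emit:
drive_tool:
  commands:
    - [0,0,-0.1,0,0,0]
    - [0,0,0,0,0,0]
    - [0,0,0,0,0,0]
    - [0,0,0,0,0,0]
    - [0,0,0,0,0,0]

```text
time_s: 7.42
position: [0.5186, 0.0295, 0.2508]
eef_rot: [0.695, 0.719, 0.0, 0.0]
wrist_force: [-1.2, -0.0, 6.7]
finger_gap: 0.0005
```

Emit:
drive_tool:
  commands:
    - [0,0,0,0,0,0]
    - [0,0,0,0,0,0]
    - [0,0,0,0,0,0]
    - [0,0,0,0,0,0]
    - [0,0,0,0,0,0]

```text
time_s: 8.05
position: [0.5186, 0.0295, 0.2508]
eef_rot: [0.695, 0.719, 0.0, 0.0]
wrist_force: [-1.4, 0.3, 6.3]
finger_gap: 0.0005
```

Emit:
drive_tool:
  commands:
    - [0,0,0,0,0,0]
    - [0,0,0.1,0,0,0]
    - [0,0,0.15,0,0,0]
    - [0,0,0.2,0,0,0]
    - [0,0,0.2,0,0,0]

```text
time_s: 8.68
position: [0.5186, 0.0295, 0.2572]
eef_rot: [0.695, 0.719, 0.0, -0.0]
wrist_force: [0.1, 0.5, 2.7]
finger_gap: 0.0004
```

Emit:
drive_tool:
  commands:
    - [0,0,0.2,0,0,0]
    - [0,0,0.2,0,0,0]
    - [0,0,0.2,0,0,0]
    - [0,0,0.1,0,0,0]
    - [0,0,0,0,0,0]

```text
time_s: 9.3
position: [0.5185, 0.0295, 0.2641]
eef_rot: [0.695, 0.719, -0.0, -0.0]
wrist_force: [0.4, 0.1, 0.6]
finger_gap: 0.0004
```

Run:
```python
import cv2,numpy as np
from h import *
s=state();print(s['time_s'],s['position'],s['wrist_force'])
f=grab_frame("side");c,r=284,190
cv2.imwrite("pics/crop3.png",cv2.resize(f[r-50:r+50,c-50:c+50],(600,600),interpolation=cv2.INTER_CUBIC))
```

```text
9.3 [0.51849935 0.02947009 0.26409735] [0.41727009 0.09892809 0.58970138]
```

View pics/crop3.png

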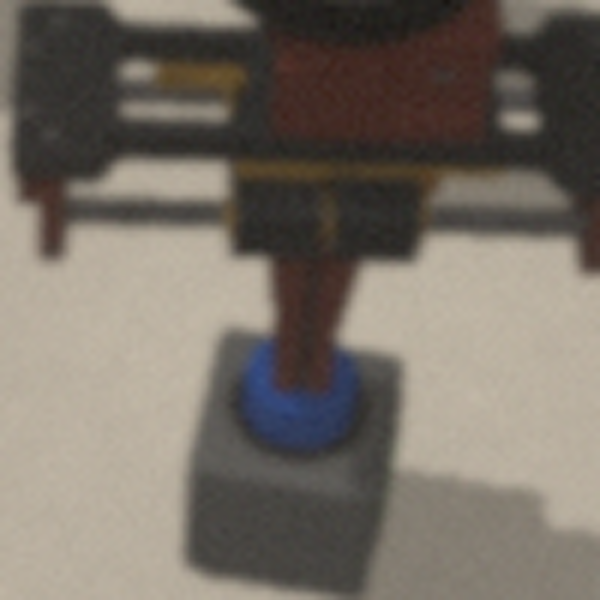

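The tips sit at about (302,388) in the crop, centred over the cap at (300,400). The cap is fully up and the timer hasn't moved, so I'm starting the second press.

Emit:
drive_tool:
  commands:
    - [0,0,-0.1,0,0,0]
    - [0,0,-0.1,0,0,0]
    - [0,0,-0.1,0,0,0]
    - [0,0,-0.1,0,0,0]
    - [0,0,-0.1,0,0,0]

```text
time_s: 9.98
position: [0.5185, 0.0295, 0.2592]
eef_rot: [0.695, 0.719, -0.0, -0.0]
wrist_force: [0.2, 0.8, 2.0]
finger_gap: 0.0009
```

Emit:
drive_tool:
  commands:
    - [0,0,-0.1,0,0,0]
    - [0,0,-0.1,0,0,0]
    - [0,0,-0.1,0,0,0]
    - [0,0,-0.1,0,0,0]
    - [0,0,-0.1,0,0,0]

```text
time_s: 10.6
position: [0.5185, 0.0295, 0.2542]
eef_rot: [0.695, 0.719, -0.0, -0.0]
wrist_force: [-0.5, 0.2, 4.2]
finger_gap: 0.0002
```

Emit:
drive_tool:
  commands:
    - [0,0,-0.1,0,0,0]
    - [0,0,-0.1,0,0,0]
    - [0,0,-0.1,0,0,0]
    - [0,0,0,0,0,0]
    - [0,0,0,0,0,0]

```text
time_s: 11.22
position: [0.5185, 0.0295, 0.2512]
eef_rot: [0.695, 0.719, -0.0, -0.0]
wrist_force: [-2.4, 0.6, 6.0]
finger_gap: 0.0002
```

Emit:
drive_tool:
  commands:
    - [0,0,0.1,0,0,0]
    - [0,0,0.2,0,0,0]
    - [0,0,0.2,0,0,0]
    - [0,0,0.2,0,0,0]
    - [0,0,0.2,0,0,0]

```text
time_s: 11.85
position: [0.5185, 0.0295, 0.2601]
eef_rot: [0.695, 0.719, -0.0, -0.0]
wrist_force: [0.1, 0.6, 1.1]
finger_gap: 0.0008
```

Emit:
drive_tool:
  commands:
    - [0,0,0.2,0,0,0]
    - [0,0,0.2,0,0,0]
    - [0,0,0.5,0,0,0]
    - [0,0,1,0,0,0]
    - [0,0,2,0,0,0]

```text
time_s: 12.48
position: [0.5183, 0.0295, 0.2994]
eef_rot: [0.695, 0.719, -0.0, -0.001]
wrist_force: [-0.1, -0.6, -0.1]
finger_gap: 0.0003
```

Emit:
drive_tool:
  commands:
    - [0,0,3,0,0,0]
    - [0,0,3,0,0,0]
    - [0,0,3,0,0,0]
    - [0,0,2,0,0,0]
    - [0,0,1,0,0,0]

```text
time_s: 13.1
position: [0.5187, 0.0295, 0.4209]
eef_rot: [0.695, 0.719, 0.001, 0.001]
wrist_force: [-0.4, -0.6, 0.0]
finger_gap: 0.0002
```

Emit:
drive_tool:
  commands:
    - [-1,2,0,0,0,0]
    - [-2,4,0,0,0,0]
    - [-2,4,0,0,0,0]
    - [-2,4,0,0,0,0]
    - [-2,4,0,0,0,0]

```text
time_s: 13.72
position: [0.4276, 0.2105, 0.4189]
eef_rot: [0.695, 0.719, -0.0, -0.0]
wrist_force: [1.3, 0.4, -0.3]
finger_gap: 0.0006
```

Emit:
drive_tool:
  commands:
    - [-1,4,0,0,0,0]
    - [-0.5,2,0,0,0,0]
    - [0,0,0,0,0,0]
    - [0,0,0,0,0,0]

```text
time_s: 14.22
position: [0.4135, 0.2689, 0.4189]
eef_rot: [0.695, 0.719, -0.001, 0.0]
wrist_force: [-0.1, 0.0, 0.4]
finger_gap: 0.0006
```

Run:
```python
import cv2,numpy as np
from h import *
print(state()['time_s'])
out=[]
for n in("side","top"):
    f=grab_frame(n);out.append(cv2.resize(f,(400,300),interpolation=cv2.INTER_AREA))
    g=cv2.imread(f"pics/{n}0.png")
    d=cv2.absdiff(f,g).max(2);out.append(cv2.resize(cv2.cvtColor(np.clip(d*3.,0,255).astype('uint8'),8),(400,300)))
cv2.imwrite("pics/end.png",np.vstack([np.hstack(out[:2]),np.hstack(out[2:])]))
```

```text
14.225
```

View pics/end.png

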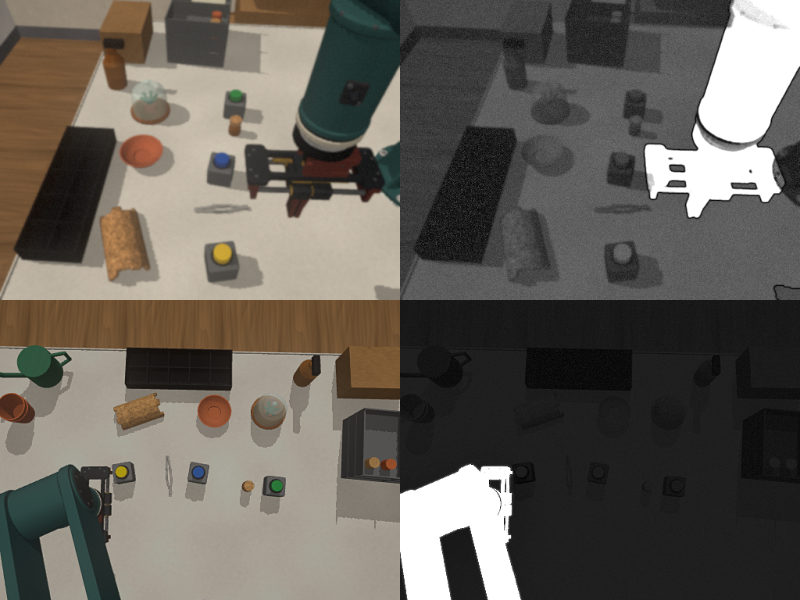

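The difference images show only an overall brightness change and the arm itself. Every object is where it was, and the blue cap is up, at about (222,160) in the side quarter of the picture.

```bash
python3 -c "
from cell import *
print(hand_in())"
```

```text
the job is handed in; nothing more can be done
None
```

I pressed the blue button twice with the closed fingertips and handed the job in at 14.3 s. I judged depth from TCP height and spring force, since the button joint can't be read directly.

- **First press:** it went down at about 8 mm/s to roughly 9 mm, with 6–7 N measured. The button stayed beyond the 5 mm mark for about 2.2 s. I then raised the fingers about 4 mm clear of the cap, and the picture showed it fully up.
- **Second press:** it went down at the same speed to about 9 mm (6 N). I let go and withdrew the arm.
- **Final check:** comparing before and after pictures from both cameras showed nothing displaced, the blue cap up, and no contact force on the wrist.
- **Disagreement:** the two cameras put the button about 2–3 mm apart in x. I shifted 2 mm towards the side camera's reading, and the next picture showed the tips centred on the cap.

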